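# Tip the reject skip out into the tray and latch it down again

### The arm

A 6-joint arm with a two-finger parallel gripper is mounted at the origin on a cart in front of the work surface, level with it; the furniture and walls round the work are solid. World frame = base frame: x ahead of the robot, y to its left, z up, the work surface at z = 0. Lengths are in m, angles in rad, forces in N, time in s.
With the tool pointing down it reaches from about 0.25 to 0.725 m from the base axis. Payload 4 kg.
Tool frame: the origin (TCP) lies between the finger pads; the fingertips stand 11 mm ahead of it and the grasp point (between the pads) lies 8 mm behind it (bot.tip_extent is the distance from the TCP to the fingertips, in m); z points along the fingers, y is the line along which they close (so a half turn about z gives the same grasp; the last joint's range is limited). The gripper opens to 85 mm and grips with 20 to 120 N. Pads are 22 mm wide; open, the fingers measure 114 mm over their backs; the gripper's body (76 mm by 85 mm) begins 54 mm behind the grasp point. The pads swing forward as they close: fully open they stand 13 mm farther back than shut.
Start: joints at [-1.296, 0.241, 0.005, 1.335, 0, 1.571], TCP at [0.136, -0.481, 0.242] pointing down, gripper open.
Joint ranges: [-2.72, 2.72], [-1.05, 1.87], [-1.09, 1.28], [-1.99, 2.15], [-1.42, 1.44], [-3.14, 3.14]. Speed limits (rad/s): [2.79, 2.79, 3.14, 3.14, 3.14, 3.14].

### API

Orientations are given as a unit quaternion [x, y, z, w].
In Python, from workcell import bot gives the robot as it stands. The module is installed in compiled form; this text tells all that it offers.
- The arm moves only by the tool drive_tool, never from a script. Its argument "rows" is a list of rows, each an object of numbers: "dx", "dy", "dz": the shift along the tool's x, y, z in units of 50 mm (1.0 is 50 mm); "wx", "wy", "wz": the turn, a rotation vector about the tool's x, y, z in units of 5 degrees (1.0 is 5 degrees); "hand": the finger opening in mm, from 0 to 85.4. A call has 1 to 20 rows; each row is the pose to reach, as a shift and turn from the pose commanded when the call began, along the tool's axes at that moment; what a row does not reach only later rows make up. A row lasts 1/10 s, in which the tool goes at most 50 mm and 8.59 degrees, less where a joint would pass 70% of its speed; a pose out of reach is approached as far as the arm can. A call with a gripper value outside its range is refused whole. The fingers move at their own pace and stop on an object; the grip force is fixed at half the most. Time passes only in rows, so rows that repeat a pose let the fingers close. It gives the time, the measured TCP pose, the force, the opening and the grip force at its end, in the units of the state.
- bot.get_obs(): the state, without advancing time (a new reading comes with each control period).
- bot.camera(name): name is "scene" or "top"; returns the picture (480x640x3 uint8, red, green, blue); there is no depth.
- bot.get_calibration(name): a dict with "vfov" (degrees; the focal length in pixels is half the picture's height over the tangent of half this angle, whatever the lens; pixels are square), "cx", "cy" (the principal point, pixels), "k1" (the pictures are not rectified: a ray, as slopes to the right and down, at radius r is drawn at 1 + k1 r^2 times it, then the intrinsics apply), "origin" and "rotation" of the camera in the world. Camera axes: x right, y up, looking along -z (the intrinsics and any distortion apply to the point x, -y, -z); pixel columns grow to the right and rows downward; lengths in m; the calibration is good to about 2 mm. A picture is of the moment at which its call begins. get_calibration takes no time and is no camera call.
- bot.job_done(): hands the job in; it is judged then, once.
Trained networks look in the newest picture that a camera, given by its name, has taken for a name from the list of things; names that differ only in an ending like _2 or _b are one class to them, and where a whole thing is asked for, a point or a joint stands for the part that bears it (a point fixed in the world has none). Each returns a list of dicts, best first, with "score" (0 to 1); they miss things now and then, are a little off and sometimes report something else, mostly with a low value. They report only what shows in the picture. A call takes as long as a camera call.
- bot.look_for(camera, thing): "extent" ([centre column, centre row, width, height] in pixels, round what is visible of it).
- bot.outline_of(camera, thing): "region" (480x640 bool, what is visible of it) and "extent" ([centre column, centre row, width, height] in pixels, round what is visible of it).
The state is a dict: "clock": time; "joint_pos": joint angles; "joint_vel": joint speeds; "tau": joint torques, N m; "eef_pos": TCP position; "tool_rot": TCP orientation; "ft_force": force on the tool from outside, world axes, zero at the start; "ft_torque": the same for the moment, N m; "grip_width": finger opening in m; "grasp_force": force on a finger pad.
Only numpy, scipy, OpenCV 4.12 (cv2) and the standard library are available. Lean on these libraries where they do the work, as an engineer would, in place of code of your own. Each camera call takes 0.05 s, during which the arm holds its last target. There are 200 camera calls.

### The job

Empty the three rejected bushes out of the wheeled tip skip into the blue tray: take the skip by its sloping black grip, lift it out of its spring catch and tip it forward over its wheels until all three bushes have slid out into the tray. Then lower it back onto its buffers under control (do not let it drop), pressing it down only as hard as it takes for the spring catch to snap shut again, and let go of it. Do not shift the tray or disturb the tools lying about.

Things in the scene. Friction and masses are not known exactly. Their poses are not given: they have to be found in the camera images.
- skip: Aluminium skip on two black wheels (r 34 mm, 150 mm apart), 0.4 to 0.65 kg empty. Origin: middle of the wheel axle, 58 mm above the bench at home; x forward to the open mouth, z up, y along the axle. Floor 30 mm above the axle, x -145 to +50, 104 wide; walls to z 78, none at the mouth. It tips about the axle (turn about +y); bushes slide at 26 to 36 degrees; past 55 the mouth may hit the tray.
- skip_grip (a point): Middle of the skip's flat black rubber grip, at x -195, z +105 mm in the skip's frame (163 above the bench at home): a plate 14 mm thick, 92 wide along y, 36 high, its top leaning 32 degrees back from upright (away from the mouth), so fingers must close across its 14 mm with the tool tilted 32 degrees at home, less as the skip tips. Free 65 mm before and behind. Axes as the skip's.
- tongue (a point): Middle of the 13 mm thick steel bulb at the foot of the catch tongue that hangs under the skip's rear cross bar, at x -164, z -10 mm in the skip's frame; 48 mm above the bench when fully home and latched, about 68 mm when the skip only rests on top of the shut catch. Axes as the skip's.
- dock: Grey dock plate fixed to the bench, 262 x 184 x 8 mm. Origin: on the bench, under the skip's axle; x towards the tray, z up. V cradles hold the skip's wheels from below only, cheeks at their sides. At x -164 stands the spring catch, two red arms with white rollers closing over the bulb: at the grip it takes about 7 to 12 N beyond the weight to pull out, and 8 to 12 N down to press back in.
- buffers: Two black rubber buffers (r 13 mm) on the dock at x -188, y +-52 mm, top 28 mm above the bench; the skip's two legs stand on them when home. Origin and axes as the dock's. They are not to be loaded with more than about 50 N.
- tray: Loose blue plastic tray in front of the skip's mouth, 150 x 200 x 32 mm, walls 4 mm, floor 3 mm. Origin: centre of its underside; x across its short side, y along its long side, which points away from the skip.
- bush_a: Turned aluminium bush with a flange, 38 mm across, 22 mm high, 0.05 to 0.08 kg. Origin: centre of the flange's underside, z along its axis. It starts standing on the skip's floor.
- bush_b: Turned aluminium bush with a flange, 38 mm across, 19 mm high, 0.05 to 0.08 kg. Origin: centre of the flange's underside, z along its axis. It starts standing on the skip's floor.
- bush_c: Turned aluminium bush with a flange, 38 mm across, 22 mm high, 0.05 to 0.08 kg. Origin: centre of the flange's underside, z along its axis. It starts standing on the skip's floor.
- loupe: Folding loupe, 33 x 38 x 16 mm, loose on the bench left of the dock. Origin: centre of its underside. Leave alone.
- ring_gauge: Steel ring gauge, 46 mm across, 16 mm high, loose on the bench right of the dock. Origin: centre of its underside. Leave alone.
- oil_bottle: Amber dropper bottle, 34 mm across, 86 mm high, standing loose on the left. Origin: centre of its underside. Leave alone.
- screwdriver: Precision screwdriver with orange handle, 138 mm long, lying loose on the left. Origin: centre of its underside. Leave alone.

How it is judged:
On the way:
1. the skip is tipped forward more than 30 degrees and all three bushes lie in the tray (angle between skip's own z axis and vertical above 0.52 rad and x of bush_a in the frame of tray between -0.068 and 0.068 m and y of bush_a in the frame of tray between -0.093 and 0.093 m and z of bush_a in the frame of tray between -0.005 and 0.045 m and x of bush_b in the frame of tray between -0.068 and 0.068 m and y of bush_b in the frame of tray between -0.093 and 0.093 m and z of bush_b in the frame of tray between -0.005 and 0.045 m and x of bush_c in the frame of tray between -0.068 and 0.068 m and y of bush_c in the frame of tray between -0.093 and 0.093 m and z of bush_c in the frame of tray between -0.005 and 0.045 m), for 0.2 s.
At the end, for the whole second after the job is handed in: All three bushes lie inside the tray (tray within 30 mm of where it stood); the skip stands in its cradles within 5 mm, level within 1.7 degrees, its tongue's bulb within 2.5 mm of fully home in the shut catch; everything is at rest (x of bush_a in the frame of tray between -0.068 and 0.068 m and y of bush_a in the frame of tray between -0.093 and 0.093 m and z of bush_a in the frame of tray between -0.005 and 0.045 m and x of bush_b in the frame of tray between -0.068 and 0.068 m and y of bush_b in the frame of tray between -0.093 and 0.093 m and z of bush_b in the frame of tray between -0.005 and 0.045 m and x of bush_c in the frame of tray between -0.068 and 0.068 m and y of bush_c in the frame of tray between -0.093 and 0.093 m and z of bush_c in the frame of tray between -0.005 and 0.045 m and angle between skip's own z axis and vertical below 0.03 rad and z of tongue in the frame of dock below 0.0505 m and x of skip in the frame of dock between -0.005 and 0.005 m and y of skip in the frame of dock between -0.005 and 0.005 m and z of skip in the frame of dock below 0.062 m and linear speed of each of bush_a, bush_b, bush_c, skip below 0.02 m/s and distance of tray from where it was at the start of the episode below 0.03 m and angle between tray's own z axis and vertical below 0.05 rad); the robot touches nothing.
It fails at once if the skip drops or is flung (turns faster than 2.5 rad/s) (angular speed of skip above 2.5 rad/s).
It fails at once if the skip is forced onto its buffers with more than 50 N (contact force between skip and buffers above 50 N).
It fails at once if the loupe, ring gauge, oil bottle or screwdriver is moved more than 15 mm (distance of any of loupe, ring_gauge, oil_bottle, screwdriver from where it was at the start of the episode above 0.015 m).
It also fails if it takes over 48 s, if anything falls off the work surface, if the arm or the gripper's body presses on something with over 40 N, if the wrist force passes 120 N, or if a joint passes its speed limit or range.

## Working session

There is one attempt and no reset: what is moved stays moved. The work goes in short steps, Python scripts to look and compute and a tool call to move; the robot and the scene stay as the last step left them, time stands still between calls to the robot, and variables do not carry over. Pictures are saved under pics/ and viewed, at most 10 in all, crops included, and the job is handed in when it is done.

Besides the shell and the picture viewer there is one more tool, called in YAML: its name, and indented under it one key for each argument. drive_tool: Moves the arm, as the interface text tells. Its arguments: {"type":"object","properties":{"rows":{"type":"array","items":{"type":"object","properties":{"dx":{"type":"number"},"dy":{"type":"number"},"dz":{"type":"number"},"wx":{"type":"number"},"wy":{"type":"number"},"wz":{"type":"number"},"hand":{"type":"number"}}}}},"required":["rows"]}

```bash
mkdir -p pics; cat > h.py <<'E'
import numpy as np, cv2
from workcell import bot
from scipy.spatial.transform import Rotation as R
def snap(n,f): cv2.imwrite(f'pics/{f}.png',bot.camera(n)[:,:,::-1])
def cam(n):
    c=bot.get_calibration(n); f=240/np.tan(np.radians(c['vfov'])/2)
    return c,f,np.array(c['origin']),np.array(c['rotation'])
def ray(n,uv):
    c,f,o,r=cam(n); r=R.from_quat(r).as_matrix() if r.size==4 else r
    d=(np.array(uv,float)-[c['cx'],c['cy']])/f; s=d.copy()
    for _ in range(30): s=d/(1+c['k1']*(s@s))
    v=r@np.array([s[0],-s[1],-1]); return o,v/np.linalg.norm(v)
def proj(n,p):
    c,f,o,r=cam(n); r=R.from_quat(r).as_matrix() if r.size==4 else r
    q=r.T@(np.array(p)-o); s=np.array([q[0],-q[1]])/-q[2]
    return s*(1+c['k1']*(s@s))*f+[c['cx'],c['cy']]
def atz(n,uv,z):
    o,v=ray(n,uv); return o+v*(z-o[2])/v[2]
def tri(a,b):
    (o1,v1),(o2,v2)=ray('scene',a),ray('top',b)
    t=np.linalg.lstsq(np.c_[v1,-v2],o2-o1,rcond=None)[0]
    p,q=o1+t[0]*v1,o2+t[1]*v2; return (p+q)/2,np.linalg.norm(p-q)
E
python3 - <<'E'
from h import *
snap('scene','s0');snap('top','t0')
for n in('scene','top'):
    print(n,bot.get_calibration(n))
    for t in('skip','skip_grip','dock','buffers','tray','bush_a','tongue','oil_bottle','screwdriver','loupe','ring_gauge'):
        print(t,[(round(d['score'],2),np.round(d['extent']).tolist()) for d in bot.look_for(n,t)[:4]])
print(bot.get_obs())
E
```

```text
scene {'vfov': 42.73120377347431, 'cx': 318.26958804480597, 'cy': 241.21174045836523, 'k1': -0.17648435059919962, 'origin': array([ 0.05981244, -0.91068616,  0.86823341]), 'rotation': array([ 0.45800482, -0.12666313, -0.21250524,  0.85383228])}
skip [(0.7, [330.0, 305.0, 79.0, 100.0])]
skip_grip [(0.68, [329.0, 306.0, 78.0, 102.0]), (0.37, [324.0, 357.0, 64.0, 16.0])]
dock [(0.82, [323.0, 332.0, 95.0, 84.0])]
buffers [(0.69, [323.0, 356.0, 61.0, 15.0]), (0.54, [324.0, 283.0, 16.0, 17.0])]
tray [(0.92, [333.0, 253.0, 59.0, 43.0])]
bush_a [(0.61, [322.0, 283.0, 17.0, 19.0])]
tongue [(0.75, [333.0, 302.0, 78.0, 101.0])]
oil_bottle [(0.58, [241.0, 217.0, 16.0, 35.0]), (0.53, [328.0, 304.0, 78.0, 106.0])]
screwdriver [(0.7, [204.0, 241.0, 16.0, 15.0])]
loupe [(0.44, [255.0, 299.0, 18.0, 13.0])]
ring_gauge [(0.88, [404.0, 328.0, 19.0, 21.0]), (0.65, [241.0, 218.0, 14.0, 30.0]), (0.4, [331.0, 305.0, 78.0, 104.0])]
top {'vfov': 57.07969599379652, 'cx': 322.73649297289, 'cy': 239.99754734235606, 'k1': -0.05355189379846602, 'origin': array([0.45610304, 0.07965014, 0.94477717]), 'rotation': arr
[... 846 characters left out ...]
': array([-1.29602234e+00,  2.40590931e-01,  4.99337489e-03,  1.33521357e+00,
        2.51017824e-05,  1.57079539e+00]), 'joint_vel': array([ 7.39714765e-04,  5.22603132e-04, -5.02783047e-05, -1.44809831e-03,
        2.20696931e-04, -1.74767947e-04]), 'tau': array([ 2.78174979e-03, -3.72222590e+01,  2.52690929e+01,  1.35813723e-03,
        1.74210354e-04, -3.56059758e-06]), 'eef_pos': array([ 0.13566933, -0.4812326 ,  0.24230846]), 'tool_rot': array([ 9.90577178e-01,  1.36955665e-01,  1.14191947e-05, -9.04894610e-06]), 'ft_force': array([ 0.21094936,  0.78390057, -0.11763619]), 'ft_torque': array([-0.0198085 , -0.00339666, -0.01710675]), 'grasp_force': 0.0, 'grip_width': 0.08506838771579009}
```

View pics/s0.png

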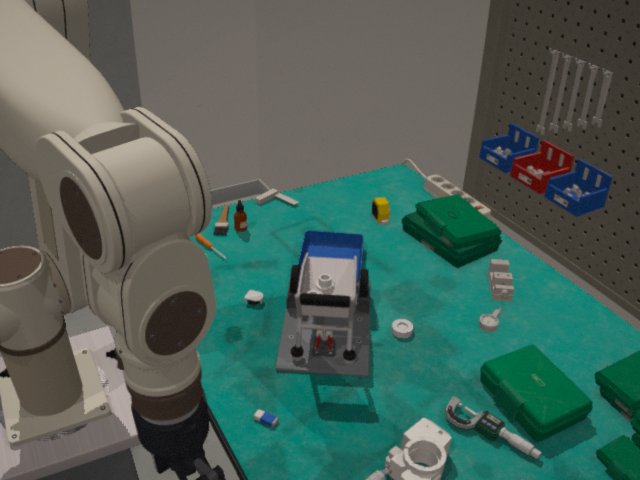

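View pics/t0.png

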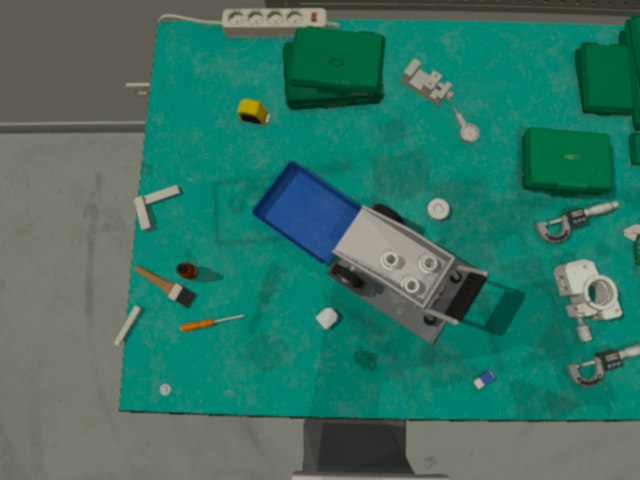

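The scene view shows the skip's black grip at about (326,300), the red catch at (325,343) and the tray at (333,250). In the top view the grip is at about (462,293), the three bushes at (390,260), (428,263) and (411,286), the wheels at (387,214) and (347,275), and the tray at (307,211). Next I'll enlarge the skip.

```bash
python3 - <<'E'
import cv2
a=cv2.imread('pics/s0.png')[225:385,265:395]; cv2.imwrite('pics/s0c.png',cv2.resize(a,None,fx=3.7,fy=3.7,interpolation=3))
a=cv2.imread('pics/t0.png')[190:350,310:520]; cv2.imwrite('pics/t0c.png',cv2.resize(a,None,fx=3.7,fy=3.7,interpolation=3))
E
```

```text
(no output)
```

View pics/s0c.png

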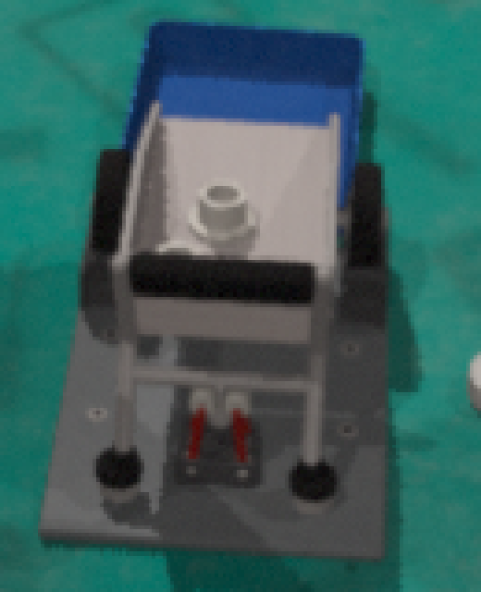

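View pics/t0c.png

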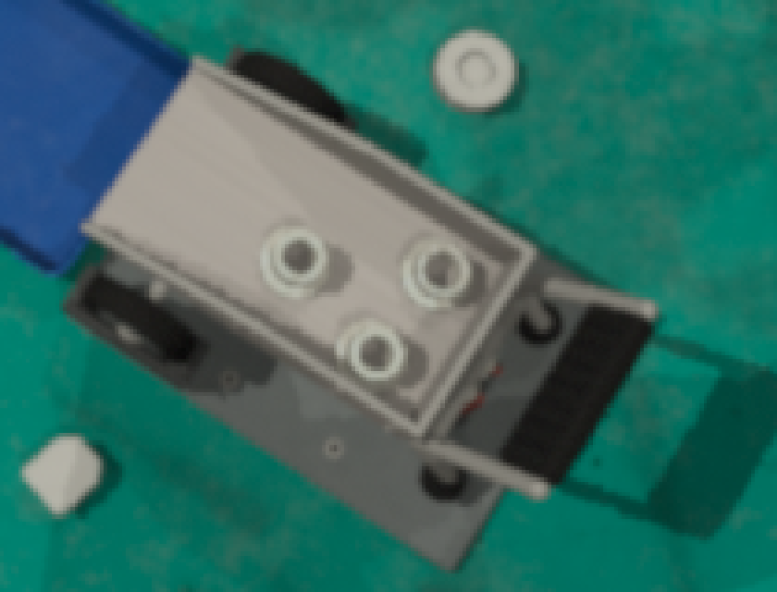

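```bash
cat > fit.py <<'E'
from h import *
from scipy.optimize import least_squares
S=lambda u,v:('scene',(265+u/3.7,225+v/3.7)); T=lambda u,v:('top',(310+u/3.7,190+v/3.7))
g=lambda y,s:np.array([-.195-s*.018*np.sin(.5585),y,.105+s*.018*np.cos(.5585)])
# (obs, function of (xr,) -> local point, skip frame raised .058)
P=[(S(132,273),lambda q:g(.046,0)),(S(316,283),lambda q:g(-.046,0)),(T(581,394),lambda q:g(0,0)),
(S(40,540),lambda q:[q,.092,-.05]),(S(385,558),lambda q:[q,-.092,-.05]),(T(450,568),lambda q:[q,.092,-.05]),(T(65,303),lambda q:[q+.262,.092,-.05]),
(T(535,245),lambda q:[-.147,-.054,.078]),(T(420,437),lambda q:[-.147,.054,.078])]
def w(p,l):
    c,s=np.cos(p[2]),np.sin(p[2]); return np.array([p[0]+c*l[0]-s*l[1],p[1]+s*l[0]+c*l[1],.058+p[4]+l[2]])
f=lambda p:np.concatenate([proj(o[0],w(p,L(p[3])))-o[1] for o,L in P])
r=least_squares(f,[.45,0,.9,-.22,0],loss='soft_l1')
print(r.x,np.degrees(r.x[2]));print(f(r.x).reshape(-1,2).round(1).tolist())
print('grip',w(r.x,g(0,0)),'tri',tri(P[0][0][1],P[2][0][1])[0], tri(S(224,278)[1],T(581,394)[1]))
for u,v in((475,70),): print('ring',atz(*T(u,v),.016))
print('loupe',atz(*T(65,470),.016),'bottle',atz('top',(187,271),.06))
print('tray',[atz('top',c,.032) for c in((292,164),(360,207),(326,261),(254,212))])
E
python3 fit.py
```

```text
[ 0.61438958  0.00821374  0.97953738 -0.22220136 -0.00118064] 56.1233574756302
[[-0.0, 0.3], [0.3, 1.3], [-1.0, -0.8], [-0.4, -3.2], [0.4, -0.5], [0.1, 0.8], [0.4, 0.7], [0.5, 1.4], [0.0, -2.0]]
grip [ 0.50569527 -0.15368298  0.16181936] tri [ 0.48335999 -0.1435008   0.17324682] (array([ 0.50450543, -0.15460112,  0.16471569]), np.float64(0.0007099353819666665))
ring [ 0.70109903 -0.14446309  0.016     ]
loupe [0.4665217  0.09162045 0.016     ] bottle [0.55264179 0.37917392 0.06      ]
tray [array([0.79385959, 0.17449727, 0.032     ]), array([0.69878356, 0.02614294, 0.032     ]), array([0.58164509, 0.09661682, 0.032     ]), array([0.68498822, 0.25260574, 0.032     ])]
```

```bash
cat >> h.py <<'E'
SK=np.array([.6144,.0082,.058]); YAW=np.radians(56.1)
def pose(th,du=0.,dn=0.,dy=0.,dz=0.,tilt=32.):
    """TCP pose for skip tipped th deg; du back along plate-up, dn along plate normal"""
    t=np.radians(tilt); Q=R.from_euler('z',YAW)*R.from_euler('y',np.radians(th))
    u=np.array([-np.sin(t),0,np.cos(t)]); n=np.array([np.cos(t),0,np.sin(t)])
    l=np.array([-.195,0,.105])+u*(du-.008)+n*dn+[0,dy,0]
    return SK+Q.apply(l)+[0,0,dz], Q*R.from_matrix(np.c_[[0,1,0],n,-u])
def row(tgt,base):
    p,r=tgt; p0,r0=base
    return np.r_[r0.inv().apply(p-p0)/.05,np.degrees((r0.inv()*r).as_rotvec())/5].round(2)
def now():
    o=bot.get_obs(); return np.array(o['eef_pos']),R.from_quat(o['tool_rot'])
E
python3 -c "
from h import *
print(pose(0,.1)[0],pose(0)[0],row(pose(0,.1),now()))"
```

```text
[ 0.47844819 -0.19411763  0.24102042] [ 0.50800418 -0.15013368  0.15621562] [  8.16  -3.67   0.03  -3.35   7.24 -25.25]
```

drive_tool:
  rows:
    - {"dx":8.16,"dy":-3.67,"dz":0.03,"wx":-3.35,"wy":7.24,"wz":-25.25,"hand":60}
    - {"dx":8.16,"dy":-3.67,"dz":0.03,"wx":-3.35,"wy":7.24,"wz":-25.25,"hand":60}
    - {"dx":8.16,"dy":-3.67,"dz":0.03,"wx":-3.35,"wy":7.24,"wz":-25.25,"hand":60}
    - {"dx":8.16,"dy":-3.67,"dz":0.03,"wx":-3.35,"wy":7.24,"wz":-25.25,"hand":60}
    - {"dx":8.16,"dy":-3.67,"dz":0.03,"wx":-3.35,"wy":7.24,"wz":-25.25,"hand":60}
    - {"dx":8.16,"dy":-3.67,"dz":0.03,"wx":-3.35,"wy":7.24,"wz":-25.25,"hand":60}
    - {"dx":8.16,"dy":-3.67,"dz":0.03,"wx":-3.35,"wy":7.24,"wz":-25.25,"hand":60}
    - {"dx":8.16,"dy":-3.67,"dz":0.03,"wx":-3.35,"wy":7.24,"wz":-25.25,"hand":60}
    - {"dx":8.16,"dy":-3.67,"dz":0.03,"wx":-3.35,"wy":7.24,"wz":-25.25,"hand":60}
    - {"dx":8.16,"dy":-3.67,"dz":0.03,"wx":-3.35,"wy":7.24,"wz":-25.25,"hand":60}
    - {"dx":8.16,"dy":-3.67,"dz":0.03,"wx":-3.35,"wy":7.24,"wz":-25.25,"hand":60}
    - {"dx":8.16,"dy":-3.67,"dz":0.03,"wx":-3.35,"wy":7.24,"wz":-25.25,"hand":60}
    - {"dx":8.16,"dy":-3.67,"dz":0.03,"wx":-3.35,"wy":7.24,"wz":-25.25,"hand":60}
    - {"dx":8.16,"dy":-3.67,"dz":0.03,"wx":-3.35,"wy":7.24,"wz":-25.25,"hand":60}
    - {"dx":8.16,"dy":-3.67,"dz":0.03,"wx":-3.35,"wy":7.24,"wz":-25.25,"hand":60}
    - {"dx":8.16,"dy":-3.67,"dz":0.03,"wx":-3.35,"wy":7.24,"wz":-25.25,"hand":60}
    - {"dx":8.16,"dy":-3.67,"dz":0.03,"wx":-3.35,"wy":7.24,"wz":-25.25,"hand":60}
    - {"dx":8.16,"dy":-3.67,"dz":0.03,"wx":-3.35,"wy":7.24,"wz":-25.25,"hand":60}
    - {"dx":8.16,"dy":-3.67,"dz":0.03,"wx":-3.35,"wy":7.24,"wz":-25.25,"hand":60}
    - {"dx":8.16,"dy":-3.67,"dz":0.03,"wx":-3.35,"wy":7.24,"wz":-25.25,"hand":60}

```text
clock: 3.2
eef_pos: [0.4785, -0.1937, 0.2411]
tool_rot: [0.28, 0.919, 0.264, 0.081]
ft_force: [-0.2, 0.2, -0.9]
grip_width: 0.0599
grasp_force: 0.0
```

```bash
python3 - <<'E'
from h import *
print(row(pose(0,.1),now()),bot.get_obs()['joint_pos'].round(2))
print('to grasp',row(pose(0),now()))
print('du35',row(pose(0,.035),now()))
im=bot.camera('scene')[:,:,::-1]; a=cv2.resize(im[205:385,225:425],None,fx=3,fy=3,interpolation=3); cv2.imwrite('pics/s1.png',a)
E
```

```text
[-0.   -0.01 -0.   -0.    0.01 -0.  ] [-0.69  0.29 -0.05  1.29  0.56 -0.11]
to grasp [-0.   -0.01  2.   -0.    0.01 -0.  ]
du35 [-0.   -0.01  1.3  -0.    0.01 -0.  ]
```

View pics/s1.png

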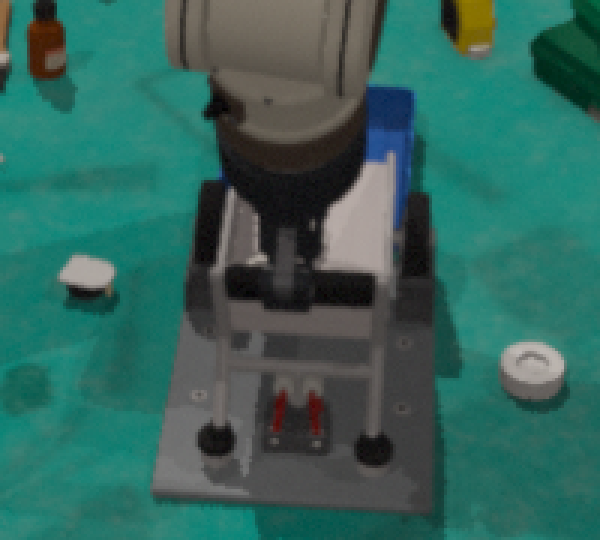

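The view shows the tool aligned with the grip, with the fingers at about (288,280) straddling the black bar, so I'll descend along the plate.

drive_tool:
  rows:
    - {"dz":0.4,"hand":60}
    - {"dz":0.8,"hand":60}
    - {"dz":1.1,"hand":60}
    - {"dz":1.4,"hand":60}
    - {"dz":1.6,"hand":60}
    - {"dz":1.8,"hand":60}
    - {"dz":2.0,"hand":60}
    - {"dz":2.0,"hand":60}

```text
invalid input at $.rows[0]: expected keys dx, dy, dz, wx, wy, wz, hand
```

drive_tool:
  rows:
    - {"hand":40}
    - {"hand":30}
    - {"hand":24}
    - {"hand":20}
    - {"hand":18}
    - {"hand":16}
    - {"hand":16}

```text
invalid input at $.rows[0]: expected keys dx, dy, dz, wx, wy, wz, hand
```

drive_tool:
  rows:
    - {"dx":0,"dy":0,"dz":0.4,"wx":0,"wy":0,"wz":0,"hand":60}
    - {"dx":0,"dy":0,"dz":0.8,"wx":0,"wy":0,"wz":0,"hand":60}
    - {"dx":0,"dy":0,"dz":1.1,"wx":0,"wy":0,"wz":0,"hand":60}
    - {"dx":0,"dy":0,"dz":1.4,"wx":0,"wy":0,"wz":0,"hand":60}
    - {"dx":0,"dy":0,"dz":1.6,"wx":0,"wy":0,"wz":0,"hand":60}
    - {"dx":0,"dy":0,"dz":1.8,"wx":0,"wy":0,"wz":0,"hand":60}
    - {"dx":0,"dy":0,"dz":2.0,"wx":0,"wy":0,"wz":0,"hand":60}
    - {"dx":0,"dy":0,"dz":2.0,"wx":0,"wy":0,"wz":0,"hand":60}

```text
clock: 4.05
eef_pos: [0.5077, -0.1491, 0.1549]
tool_rot: [0.28, 0.92, 0.264, 0.079]
ft_force: [-0.7, 0.0, 0.9]
grip_width: 0.0603
grasp_force: 0.0
```

drive_tool:
  rows:
    - {"dx":0,"dy":0,"dz":0,"wx":0,"wy":0,"wz":0,"hand":40}
    - {"dx":0,"dy":0,"dz":0,"wx":0,"wy":0,"wz":0,"hand":30}
    - {"dx":0,"dy":0,"dz":0,"wx":0,"wy":0,"wz":0,"hand":24}
    - {"dx":0,"dy":0,"dz":0,"wx":0,"wy":0,"wz":0,"hand":20}
    - {"dx":0,"dy":0,"dz":0,"wx":0,"wy":0,"wz":0,"hand":18}
    - {"dx":0,"dy":0,"dz":0,"wx":0,"wy":0,"wz":0,"hand":18}

```text
clock: 4.65
eef_pos: [0.5082, -0.1501, 0.1561]
tool_rot: [0.28, 0.919, 0.264, 0.081]
ft_force: [-0.7, -0.5, -0.4]
grip_width: 0.0178
grasp_force: 0.0
```

drive_tool:
  rows:
    - {"dx":0,"dy":0,"dz":0,"wx":0,"wy":0,"wz":0,"hand":14}
    - {"dx":0,"dy":0,"dz":0,"wx":0,"wy":0,"wz":0,"hand":8}
    - {"dx":0,"dy":0,"dz":0,"wx":0,"wy":0,"wz":0,"hand":4}
    - {"dx":0,"dy":0,"dz":0,"wx":0,"wy":0,"wz":0,"hand":4}
    - {"dx":0,"dy":0,"dz":0,"wx":0,"wy":0,"wz":0,"hand":4}

```text
clock: 5.15
eef_pos: [0.5088, -0.1492, 0.1571]
tool_rot: [0.279, 0.92, 0.264, 0.081]
ft_force: [1.3, 4.8, 5.8]
grip_width: 0.0135
grasp_force: 58.6
```

```bash
python3 - <<'E'
from h import *
print(bot.get_obs()['ft_torque'],row(pose(0),now()))
b=pose(0)
for t in (1,2,3,4,5,6,8,10,12,15,20,25,30,35,40,45): print(t,row(pose(t),b))
E
```

```text
[ 0.38027605 -0.08896979  0.61343732] [ 0.   -0.03  0.    0.02  0.01  0.03]
1 [ 0.    0.06 -0.04  0.2  -0.    0.  ]
2 [ 0.    0.13 -0.07  0.4   0.    0.  ]
3 [ 0.    0.2  -0.11  0.6  -0.    0.  ]
4 [-0.    0.26 -0.14  0.8  -0.    0.  ]
5 [-0.    0.33 -0.18  1.    0.    0.  ]
6 [-0.    0.4  -0.21  1.2  -0.   -0.  ]
8 [-0.    0.53 -0.27  1.6   0.    0.  ]
10 [ 0.    0.67 -0.33  2.    0.   -0.  ]
12 [-0.    0.81 -0.38  2.4   0.   -0.  ]
15 [ 0.    1.03 -0.44  3.   -0.    0.  ]
20 [-0.    1.39 -0.53  4.   -0.   -0.  ]
25 [ 0.    1.76 -0.58  5.   -0.    0.  ]
30 [ 0.    2.14 -0.6   6.   -0.    0.  ]
35 [-0.    2.51 -0.59  7.   -0.   -0.  ]
40 [-0.    2.88 -0.55  8.    0.    0.  ]
45 [-0.    3.25 -0.47  9.   -0.    0.  ]
```

drive_tool:
  rows:
    - {"dx":0,"dy":0.06,"dz":-0.04,"wx":0.2,"wy":0,"wz":0,"hand":4}
    - {"dx":0,"dy":0.13,"dz":-0.07,"wx":0.4,"wy":0,"wz":0,"hand":4}
    - {"dx":0,"dy":0.2,"dz":-0.11,"wx":0.6,"wy":0,"wz":0,"hand":4}
    - {"dx":0,"dy":0.26,"dz":-0.14,"wx":0.8,"wy":0,"wz":0,"hand":4}
    - {"dx":0,"dy":0.33,"dz":-0.18,"wx":1.0,"wy":0,"wz":0,"hand":4}
    - {"dx":0,"dy":0.4,"dz":-0.21,"wx":1.2,"wy":0,"wz":0,"hand":4}
    - {"dx":0,"dy":0.46,"dz":-0.24,"wx":1.4,"wy":0,"wz":0,"hand":4}
    - {"dx":0,"dy":0.53,"dz":-0.27,"wx":1.6,"wy":0,"wz":0,"hand":4}
    - {"dx":0,"dy":0.6,"dz":-0.3,"wx":1.8,"wy":0,"wz":0,"hand":4}
    - {"dx":0,"dy":0.67,"dz":-0.33,"wx":2.0,"wy":0,"wz":0,"hand":4}
    - {"dx":0,"dy":0.67,"dz":-0.33,"wx":2.0,"wy":0,"wz":0,"hand":4}

```text
clock: 6.25
eef_pos: [0.5195, -0.1329, 0.1881]
tool_rot: [0.286, 0.939, 0.182, 0.056]
ft_force: [3.0, 2.5, -3.1]
grip_width: 0.0135
grasp_force: 59.6
```

```bash
python3 - <<'E'
from h import *
im=bot.camera('scene')[:,:,::-1]; a=cv2.resize(im[205:385,225:425],None,fx=3,fy=3,interpolation=3); cv2.imwrite('pics/s2.png',a)
print(row(pose(10),now()),bot.get_obs()['ft_torque'])
b=pose(10)
for t in (15,20,25,28,30,32,34,36,38,40,42,44): print(t,row(pose(t),b))
E
```

```text
[ 0.   -0.01 -0.   -0.   -0.    0.01] [ 0.52791069 -1.08477937  0.28033382]
15 [ 0.    0.33 -0.18  1.   -0.    0.  ]
20 [-0.    0.67 -0.33  2.   -0.   -0.  ]
25 [-0.    1.03 -0.44  3.   -0.    0.  ]
28 [-0.    1.25 -0.5   3.6  -0.    0.  ]
30 [ 0.    1.39 -0.53  4.   -0.    0.  ]
32 [-0.    1.54 -0.55  4.4  -0.    0.  ]
34 [-0.    1.69 -0.57  4.8   0.    0.  ]
36 [-0.    1.84 -0.59  5.2   0.    0.  ]
38 [-0.    1.99 -0.6   5.6  -0.    0.  ]
40 [-0.    2.14 -0.6   6.    0.    0.  ]
42 [-0.    2.29 -0.6   6.4   0.    0.  ]
44 [-0.    2.44 -0.6   6.8   0.   -0.  ]
```

View pics/s2.png

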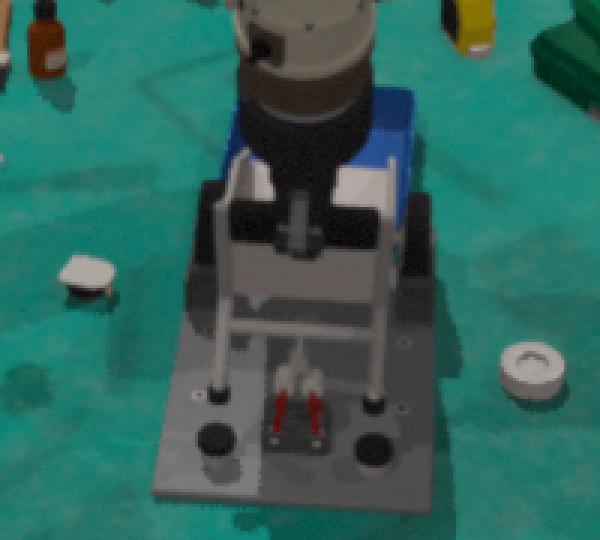

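The tongue at (299,350) is clear of the catch and the legs are off the buffers at (217,440) and (373,450). Now I'll tip on, going slowly through the sliding angles.

drive_tool:
  rows:
    - {"dx":0,"dy":0.16,"dz":-0.09,"wx":0.5,"wy":0,"wz":0,"hand":4}
    - {"dx":0,"dy":0.33,"dz":-0.18,"wx":1.0,"wy":0,"wz":0,"hand":4}
    - {"dx":0,"dy":0.5,"dz":-0.26,"wx":1.5,"wy":0,"wz":0,"hand":4}
    - {"dx":0,"dy":0.67,"dz":-0.33,"wx":2.0,"wy":0,"wz":0,"hand":4}
    - {"dx":0,"dy":0.85,"dz":-0.39,"wx":2.5,"wy":0,"wz":0,"hand":4}
    - {"dx":0,"dy":1.03,"dz":-0.44,"wx":3.0,"wy":0,"wz":0,"hand":4}
    - {"dx":0,"dy":1.1,"dz":-0.46,"wx":3.2,"wy":0,"wz":0,"hand":4}
    - {"dx":0,"dy":1.18,"dz":-0.48,"wx":3.4,"wy":0,"wz":0,"hand":4}
    - {"dx":0,"dy":1.25,"dz":-0.5,"wx":3.6,"wy":0,"wz":0,"hand":4}
    - {"dx":0,"dy":1.32,"dz":-0.51,"wx":3.8,"wy":0,"wz":0,"hand":4}
    - {"dx":0,"dy":1.39,"dz":-0.53,"wx":4.0,"wy":0,"wz":0,"hand":4}
    - {"dx":0,"dy":1.46,"dz":-0.54,"wx":4.2,"wy":0,"wz":0,"hand":4}
    - {"dx":0,"dy":1.54,"dz":-0.55,"wx":4.4,"wy":0,"wz":0,"hand":4}
    - {"dx":0,"dy":1.61,"dz":-0.56,"wx":4.6,"wy":0,"wz":0,"hand":4}
    - {"dx":0,"dy":1.69,"dz":-0.57,"wx":4.8,"wy":0,"wz":0,"hand":4}
    - {"dx":0,"dy":1.76,"dz":-0.58,"wx":5.0,"wy":0,"wz":0,"hand":4}
    - {"dx":0,"dy":1.84,"dz":-0.59,"wx":5.2,"wy":0,"wz":0,"hand":4}
    - {"dx":0,"dy":1.91,"dz":-0.59,"wx":5.4,"wy":0,"wz":0,"hand":4}
    - {"dx":0,"dy":1.99,"dz":-0.6,"wx":5.6,"wy":0,"wz":0,"hand":4}
    - {"dx":0,"dy":1.99,"dz":-0.6,"wx":5.6,"wy":0,"wz":0,"hand":4}

```text
clock: 8.3
eef_pos: [0.5647, -0.066, 0.2536]
tool_rot: [0.291, 0.955, -0.051, -0.015]
ft_force: [-1.8, 2.5, 6.1]
grip_width: 0.0135
grasp_force: 62.1
```

```bash
python3 - <<'E'
from h import *
a=bot.camera('top')[150:330,220:480,::-1]; b=bot.camera('scene')[205:385,225:425,::-1]
cv2.imwrite('pics/x3.png',cv2.resize(np.hstack([a,b]),None,fx=1.73,fy=1.73,interpolation=3))
print(row(pose(38),now()),bot.get_obs()['ft_torque'])
for n in('scene','top'):
  print([(round(d['score'],2),np.round(d['extent']).tolist()) for d in bot.look_for(n,'bush_a')[:4]])
b=pose(38)
for t in (40,42,44,46,48): print(t,row(pose(t),b))
E
```

```text
[ 0.   -0.    0.01 -0.01  0.01  0.01] [ 1.34812283 -0.53459335  0.48277089]
[]
[(0.7, [328.0, 238.0, 13.0, 19.0]), (0.53, [314.0, 219.0, 18.0, 14.0]), (0.47, [332.0, 209.0, 20.0, 18.0])]
40 [ 0.    0.13 -0.07  0.4   0.   -0.  ]
42 [ 0.    0.26 -0.14  0.8   0.   -0.  ]
44 [ 0.    0.4  -0.21  1.2   0.   -0.  ]
46 [ 0.    0.53 -0.27  1.6   0.   -0.  ]
48 [ 0.    0.67 -0.33  2.    0.   -0.  ]
```

View pics/x3.png

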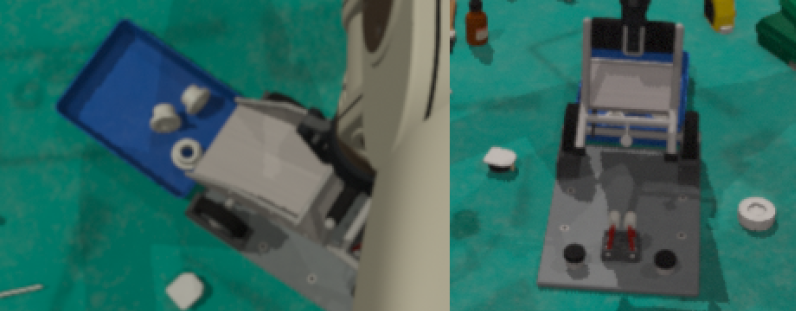

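```bash
python3 - <<'E'
from h import *
im=bot.camera('top')
d=bot.outline_of('top','tray')[0]; m=d['region'].astype(np.uint8)
print(d['score'],cv2.minAreaRect(np.argwhere(m)[:,::-1].astype(np.float32)))
print([(round(d['score'],2),np.round(d['extent']).tolist()) for d in bot.look_for('top','bush_b')])
c=np.array([atz('top',p,.032) for p in((292,164),(360,207),(326,261),(254,212))]).mean(0)
print(c)
for p in((314,218),(332,208),(328,238)):
  v=atz('top',p,.02)-c; a=YAW; print((np.r_[v[0]*np.cos(a)+v[1]*np.sin(a),-v[0]*np.sin(a)+v[1]*np.cos(a)]*1000).round())
a=im[155:270,240:380,::-1]
cv2.imwrite('pics/t4.png',cv2.resize(a,None,fx=5,fy=5,interpolation=3))
E
```

```text
0.78 ((305.8266296386719, 211.15020751953125), (92.67728424072266, 68.71003723144531), 34.159690856933594)
[(0.63, [309.0, 218.0, 19.0, 16.0]), (0.53, [328.0, 239.0, 16.0, 15.0]), (0.47, [323.0, 200.0, 19.0, 15.0])]
[0.68981911 0.13746569 0.032     ]
[-18.   4.]
[-38. -36.]
[-68.  23.]
```

View pics/t4.png

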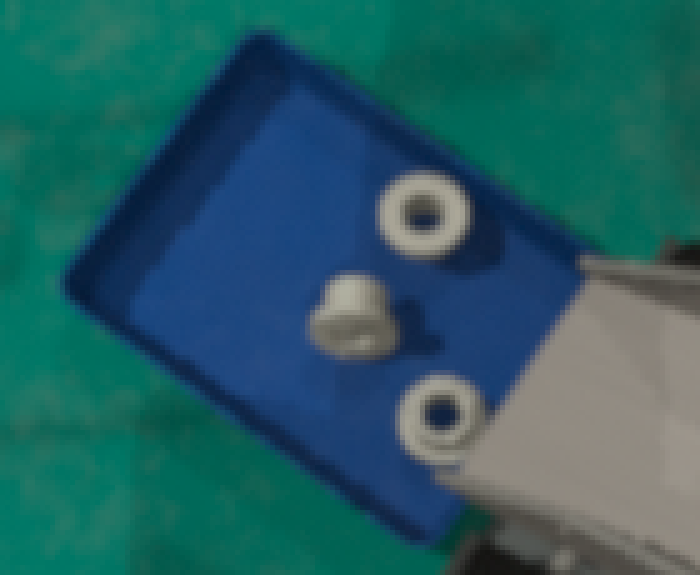

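All three bushes are in the tray at crop points (425,215), (355,315) and (440,415), clear of the mouth. The tray's long side runs along the skip's forward direction, so all three are well inside the limits. I'll lower the skip now.

```bash
python3 - <<'E'
from h import *
b=pose(38)
for t in range(36,7,-2): print(t,row(pose(t),b))
b=pose(8)
for t in np.arange(7.5,-1.6,-.5): print(t,row(pose(t),b))
E
```

```text
36 [ 0.   -0.13  0.08 -0.4   0.   -0.  ]
34 [ 0.   -0.25  0.16 -0.8   0.   -0.  ]
32 [ 0.   -0.37  0.25 -1.2   0.    0.  ]
30 [ 0.   -0.49  0.34 -1.6   0.    0.  ]
28 [ 0.   -0.61  0.44 -2.    0.    0.  ]
26 [ 0.   -0.72  0.54 -2.4   0.    0.  ]
24 [ 0.   -0.83  0.64 -2.8   0.    0.  ]
22 [-0.   -0.93  0.75 -3.2   0.    0.  ]
20 [ 0.   -1.03  0.86 -3.6   0.   -0.  ]
18 [ 0.   -1.13  0.97 -4.    0.   -0.  ]
16 [ 0.   -1.22  1.09 -4.4   0.    0.  ]
14 [ 0.   -1.31  1.21 -4.8   0.   -0.  ]
12 [ 0.   -1.39  1.34 -5.2   0.   -0.  ]
10 [ 0.   -1.47  1.46 -5.6   0.   -0.  ]
8 [ 0.   -1.55  1.59 -6.    0.   -0.  ]
7.5 [ 0.   -0.03  0.02 -0.1  -0.    0.  ]
7.0 [ 0.   -0.06  0.04 -0.2  -0.   -0.  ]
6.5 [ 0.   -0.1   0.06 -0.3  -0.    0.  ]
6.0 [-0.   -0.13  0.08 -0.4  -0.   -0.  ]
5.5 [ 0.   -0.16  0.1  -0.5   0.    0.  ]
5.0 [ 0.   -0.19  0.12 -0.6  -0.   -0.  ]
4.5 [-0.   -0.22  0.14 -0.7  -0.    0.  ]
4.0 [ 0.   -0.25  0.16 -0.8  -0.    0.  ]
3.5 [ 0.   -0.28  0.18 -0.9  -0.    0.  ]
3.0 [ 0.   -0.31  0.21 -1.   -0.    0.  ]
2.5 [ 0.   -0.34  0.23 -1.1  -0.    0.  ]
2.0 [ 0.   -0.37  0.25 -1.2  -0.    0.  ]
1.5 [ 0.   -0.4   0.27 -1.3  -0.    0.  ]
1.0 [ 0.   -0.43  0.29 -1.4  -0.    0.  ]
0.5 [ 0.   -0.46  0.32 -1.5  -0.    0.  ]
0.0 [ 0.   -0.49  0.34 -1.6  -0.   -0.  ]
-0.5 [ 0.   -0.52  0.36 -1.7  -0.    0.  ]
-1.0 [ 0.   -0.55  0.39 -1.8   0.   -0.  ]
-1.5 [ 0.   -0.58  0.41 -1.9  -0.    0.  ]
```

drive_tool:
  rows:
    - {"dx":0,"dy":-0.13,"dz":0.08,"wx":-0.4,"wy":0,"wz":0,"hand":4}
    - {"dx":0,"dy":-0.25,"dz":0.16,"wx":-0.8,"wy":0,"wz":0,"hand":4}
    - {"dx":0,"dy":-0.37,"dz":0.25,"wx":-1.2,"wy":0,"wz":0,"hand":4}
    - {"dx":0,"dy":-0.49,"dz":0.34,"wx":-1.6,"wy":0,"wz":0,"hand":4}
    - {"dx":0,"dy":-0.61,"dz":0.44,"wx":-2.0,"wy":0,"wz":0,"hand":4}
    - {"dx":0,"dy":-0.72,"dz":0.54,"wx":-2.4,"wy":0,"wz":0,"hand":4}
    - {"dx":0,"dy":-0.83,"dz":0.64,"wx":-2.8,"wy":0,"wz":0,"hand":4}
    - {"dx":0,"dy":-0.93,"dz":0.75,"wx":-3.2,"wy":0,"wz":0,"hand":4}
    - {"dx":0,"dy":-1.03,"dz":0.86,"wx":-3.6,"wy":0,"wz":0,"hand":4}
    - {"dx":0,"dy":-1.13,"dz":0.97,"wx":-4.0,"wy":0,"wz":0,"hand":4}
    - {"dx":0,"dy":-1.22,"dz":1.09,"wx":-4.4,"wy":0,"wz":0,"hand":4}
    - {"dx":0,"dy":-1.31,"dz":1.21,"wx":-4.8,"wy":0,"wz":0,"hand":4}
    - {"dx":0,"dy":-1.39,"dz":1.34,"wx":-5.2,"wy":0,"wz":0,"hand":4}
    - {"dx":0,"dy":-1.47,"dz":1.46,"wx":-5.6,"wy":0,"wz":0,"hand":4}
    - {"dx":0,"dy":-1.55,"dz":1.59,"wx":-6.0,"wy":0,"wz":0,"hand":4}
    - {"dx":0,"dy":-1.55,"dz":1.59,"wx":-6.0,"wy":0,"wz":0,"hand":4}
    - {"dx":0,"dy":-1.55,"dz":1.59,"wx":-6.0,"wy":0,"wz":0,"hand":4}

```text
clock: 10.35
eef_pos: [0.517, -0.1372, 0.1813]
tool_rot: [0.286, 0.936, 0.199, 0.06]
ft_force: [3.4, 2.9, -1.4]
grip_width: 0.0133
grasp_force: 60.9
```

drive_tool:
  rows:
    - {"dx":0,"dy":-0.03,"dz":0.02,"wx":-0.1,"wy":0,"wz":0,"hand":4}
    - {"dx":0,"dy":-0.06,"dz":0.04,"wx":-0.2,"wy":0,"wz":0,"hand":4}
    - {"dx":0,"dy":-0.1,"dz":0.06,"wx":-0.3,"wy":0,"wz":0,"hand":4}
    - {"dx":0,"dy":-0.13,"dz":0.08,"wx":-0.4,"wy":0,"wz":0,"hand":4}
    - {"dx":0,"dy":-0.16,"dz":0.1,"wx":-0.5,"wy":0,"wz":0,"hand":4}
    - {"dx":0,"dy":-0.19,"dz":0.12,"wx":-0.6,"wy":0,"wz":0,"hand":4}
    - {"dx":0,"dy":-0.22,"dz":0.14,"wx":-0.7,"wy":0,"wz":0,"hand":4}
    - {"dx":0,"dy":-0.25,"dz":0.16,"wx":-0.8,"wy":0,"wz":0,"hand":4}

```text
clock: 11.15
eef_pos: [0.5123, -0.1437, 0.1695]
tool_rot: [0.283, 0.928, 0.232, 0.071]
ft_force: [4.4, 3.8, -0.0]
grip_width: 0.0135
grasp_force: 59.7
```

drive_tool:
  rows:
    - {"dx":0,"dy":-0.03,"dz":0.02,"wx":-0.1,"wy":0,"wz":0,"hand":4}
    - {"dx":0,"dy":-0.06,"dz":0.05,"wx":-0.2,"wy":0,"wz":0,"hand":4}
    - {"dx":0,"dy":-0.09,"dz":0.07,"wx":-0.3,"wy":0,"wz":0,"hand":4}
    - {"dx":0,"dy":-0.12,"dz":0.09,"wx":-0.4,"wy":0,"wz":0,"hand":4}

```text
clock: 11.55
eef_pos: [0.5102, -0.147, 0.1621]
tool_rot: [0.282, 0.924, 0.247, 0.075]
ft_force: [3.6, 0.1, -2.3]
grip_width: 0.0136
grasp_force: 60.7
```

drive_tool:
  rows:
    - {"dx":0,"dy":-0.03,"dz":0.02,"wx":-0.1,"wy":0,"wz":0,"hand":4}
    - {"dx":0,"dy":-0.06,"dz":0.04,"wx":-0.2,"wy":0,"wz":0,"hand":4}

```text
clock: 11.75
eef_pos: [0.5092, -0.1485, 0.1588]
tool_rot: [0.281, 0.922, 0.255, 0.078]
ft_force: [3.9, -0.3, -5.8]
grip_width: 0.0133
grasp_force: 61.0
```

drive_tool:
  rows:
    - {"dx":0,"dy":-0.03,"dz":0.03,"wx":-0.1,"wy":0,"wz":0,"hand":4}
    - {"dx":0,"dy":-0.06,"dz":0.05,"wx":-0.2,"wy":0,"wz":0,"hand":4}
    - {"dx":0,"dy":-0.06,"dz":0.05,"wx":-0.2,"wy":0,"wz":0,"hand":4}

```text
clock: 12.05
eef_pos: [0.5089, -0.1493, 0.1571]
tool_rot: [0.28, 0.919, 0.264, 0.081]
ft_force: [1.4, 1.4, 5.1]
grip_width: 0.0135
grasp_force: 61.4
```

```bash
python3 - <<'E'
from h import *
print(row(pose(0),now()),bot.get_obs()['ft_torque'])
im=bot.camera('scene')[:,:,::-1]; a=cv2.resize(im[270:385,265:385],None,fx=5,fy=5,interpolation=3); cv2.imwrite('pics/s5.png',a)
E
```

```text
[ 0.01 -0.03  0.    0.02  0.02  0.  ] [ 0.00979415 -0.4477464   0.45257127]
```

View pics/s5.png

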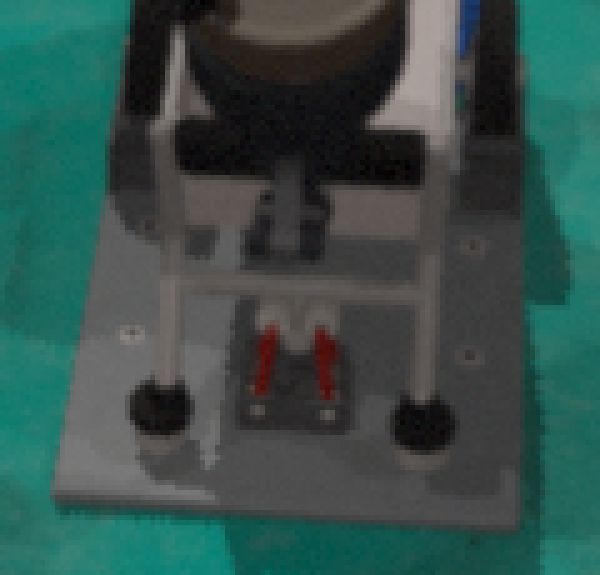

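The legs stand on the buffers at (160,405) and (423,425), and the bulb is between the closed rollers at (298,325). Pose and force match the initial grasp, so the skip is latched and I'll let go.

drive_tool:
  rows:
    - {"dx":0,"dy":0,"dz":0,"wx":0,"wy":0,"wz":0,"hand":16}
    - {"dx":0,"dy":0,"dz":0,"wx":0,"wy":0,"wz":0,"hand":22}
    - {"dx":0,"dy":0,"dz":0,"wx":0,"wy":0,"wz":0,"hand":40}
    - {"dx":0,"dy":0,"dz":0,"wx":0,"wy":0,"wz":0,"hand":60}
    - {"dx":0,"dy":0,"dz":0,"wx":0,"wy":0,"wz":0,"hand":60}
    - {"dx":0,"dy":0,"dz":-0.3,"wx":0,"wy":0,"wz":0,"hand":60}
    - {"dx":0,"dy":0,"dz":-0.7,"wx":0,"wy":0,"wz":0,"hand":60}
    - {"dx":0,"dy":0,"dz":-1.2,"wx":0,"wy":0,"wz":0,"hand":60}
    - {"dx":0,"dy":0,"dz":-1.8,"wx":0,"wy":0,"wz":0,"hand":60}
    - {"dx":0,"dy":0,"dz":-2.4,"wx":0,"wy":0,"wz":0,"hand":60}
    - {"dx":0,"dy":0,"dz":-3.0,"wx":0,"wy":0,"wz":0,"hand":60}
    - {"dx":0,"dy":0,"dz":-3.0,"wx":0,"wy":0,"wz":0,"hand":60}

```text
clock: 13.3
eef_pos: [0.465, -0.2174, 0.2864]
tool_rot: [0.281, 0.92, 0.262, 0.083]
ft_force: [-0.1, -0.5, 0.6]
grip_width: 0.0599
grasp_force: 0.0
```

```bash
python3 - <<'E'
from h import *
a=bot.camera('top')[150:350,230:500,::-1]; b=bot.camera('scene')[225:385,265:395,::-1]
b=cv2.resize(b,(162,200),interpolation=3)
o=cv2.imread('pics/s0.png')[225:385,265:395]
n=bot.camera('scene')[225:385,265:395,::-1]
d=cv2.absdiff(o,n)[95:].max(2); print('lower half diff px',int((d>40).sum()))
# shift of lower part (legs, bar, buffers) by phase correlation
g=lambda i:np.float32(cv2.cvtColor(np.ascontiguousarray(i[85:150]),cv2.COLOR_BGR2GRAY)); print(cv2.phaseCorrelate(g(o),g(n)))
cv2.imwrite('pics/x6.png',cv2.resize(np.hstack([a,b]),None,fx=1.85,fy=1.85,interpolation=3))
E
```

```text
lower half diff px 1
((0.5323398429795532, -0.053216542233755604), 0.8908621411264679)
```

View pics/x6.png

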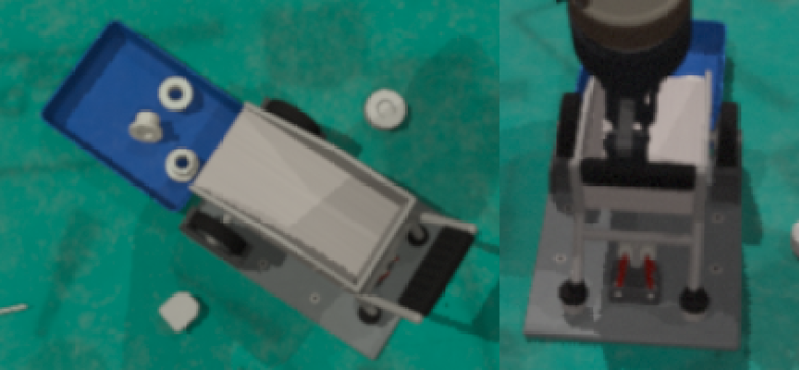

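The skip is empty and home: its lower part matches the start picture. The three bushes lie in the tray at (175,93), (145,127) and (182,165), and the gripper is clear.

```bash
python3 -c "
from workcell import bot
print(bot.job_done())"
```

```text
the job is handed in; nothing more can be done
None
```

The job is handed in: all three bushes are in the tray, the skip is back on its buffers with the catch closed, and the gripper has let go and is clear. I judged this from the final pictures and force readings; the hand-in returned no verdict.

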